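Pop the photometer's push-latch hood, push the vial home, relatch the hood

ROBOT

A 6-joint arm with a two-finger parallel gripper is mounted at the origin on a cart in front of the work surface, level with it; the furniture and walls round the work are solid. World frame = base frame: x ahead of the robot, y to its left, z up, the work surface at z = 0. Lengths are in m, angles in rad, forces in N, time in s.
With the tool pointing down it reaches from about 0.375 to 0.9 m from the base axis. Payload 3.1 kg.
Tool frame: the origin (TCP) lies between the finger pads; the fingertips stand 19 mm ahead of it and the grasp point (between the pads) is the TCP; z points along the fingers, y is the line along which they close (so a half turn about z gives the same grasp; the last joint's range is limited). The gripper opens to 87 mm and grips with 3 to 60 N. Pads are 19 mm wide; open, the fingers measure 117 mm over their backs; the gripper's body (75 mm by 190 mm) begins 51 mm behind the grasp point.
Start: joints at [1.042, 0.527, 1.433, -0, 1.181, -0.178], TCP at [0.214, 0.587, 0.242] pointing down, gripper open.
Joint ranges: [-3.08, 3.08], [-0.75, 2.2], [0.22, 2.44], [-1.43, 4.57], [0, 2.65], [-2.85, 2.85]. Speed limits (rad/s): [2.79, 2.79, 3.14, 3.14, 3.14, 3.14].

INTERFACE

Orientations are given as a unit quaternion [x, y, z, w].
In Python, from rig import robot, camera, camera_info, hand_in gives the robot as it stands.
- The arm moves only by the shell command python3 -m handwheel 'ROWS' [FORCE]. ROWS is a JSON object of lists of equal length, an entry for each row: "hand": the opening, from 0 (shut) to 1 (fully open); "translation": the shift along the world's x, y, z in mm, a list of three; "turn": the turn, a rotation vector about the world's x, y, z in rad, a list of three. In form: {"hand": [hand, ...], "translation": [[tx, ty, tz], ...], "turn": [[ax, ay, az], ...]}. A call has 1 to 12 rows; each row is the pose to reach, as a shift and turn from the pose commanded when the call began; what a row does not reach only later rows make up. A row lasts 1/12 s, in which the tool goes at most 41.7 mm and 7.16 degrees, less where a joint would pass 70% of its speed; a pose out of reach is approached as far as the arm can. A call with a gripper value outside its range is refused whole. The fingers move at their own pace and stop on an object; FORCE is the grip in N (left out, the last holds). Time passes only in rows, so rows that repeat a pose let the fingers close. It gives the time, the measured TCP pose, the force, the opening and the grip force at its end, in the units of the state.
- robot.get_obs(): the state, without advancing time (a new reading comes with each control period).
- camera(name): name is "side" or "top"; returns (picture, depth): 480x640x3 uint8, red, green, blue; 480x640 float32, m along the optical axis (not along the pixel's ray), 0 where there is no reading.
- camera_info(name): a dict with "vertical_fov" (degrees; the focal length in pixels is half the picture's height over the tangent of half this angle, whatever the lens; pixels are square), "cx", "cy" (the principal point, pixels), "world_from_camera" (4x4, takes a point from camera to world coordinates). Camera axes: x right, y down, z forward; pixel columns grow to the right and rows downward; lengths in m; the calibration is good to about 2 mm. A picture is of the moment at which its call begins. camera_info takes no time and is no camera call.
- hand_in(): hands the job in; it is judged then, once.
The state is a dict: "time": time; "q": joint angles; "joint_velocities": joint speeds; "joint_torque": joint torques, N m; "position": TCP position; "tool_rot": TCP orientation; "ft_force": force on the tool from outside, world axes, zero at the start; "moment": the same for the moment, N m; "grip_width": finger opening in m; "grip_force": force on a finger pad.
Only numpy, scipy, OpenCV 4.12 (cv2) and the standard library are available. Lean on these libraries where they do the work, as an engineer would, in place of code of your own. Each camera call takes 0.05 s, during which the arm holds its last target. There are 200 camera calls.

TASK

The sample vial in the photometer on the bench to the left of the tube rack was not pushed all the way down. With the fingertips, press down on the front of its black hood and let go so that the push latch lets the hood spring open, push the vial straight down until it is fully home in its well, then push the hood down again and press until it latches shut and stays shut when you let go. Nothing here needs picking up: do not draw the vial upward, and leave the things standing round the photometer in their places.

Things in the scene. Friction and masses are not known exactly. Their poses are not given: they have to be found in the camera images.
- photometer_b: Bench photometer: grey case, blue-framed display and keys in front, black hood at the back; 268 x 180 x 144 mm (x, y, z), hood shut; fixed. Origin: centre of its underside, on the bench; x from the key side (turned toward the robot and its right) to the hinge side, y left, z up. Case under the hood 77 mm high.
- photometer_b_hood (a joint): Hood hinge, rad: 0.028 = latched (start), -0.034 = pressed to its stop, 1.5 = fully open, upright behind the well. A damped spring always lifts it. Pressed to the stop (3 to 10 N near the front; 25 N does no harm) and let go, it swings up to 1.5 in 1.5 s; move the finger up out of its way. Pushed back to the stop (3 to 10 N) and let go, it is caught at 0.028; let go before the stop, it opens again.
- hood_hinge (a point): Point on the hood's hinge axis, mid-length; 109 mm from the photometer's origin in +x, 83.5 mm above the bench. The axis runs along the photometer's y.
- hood_top (a point): Point on the middle line of the hood's flat top, near its front edge: 67 mm before (-x) and 59.5 mm above the hinge axis at joint 0 (143 mm above the bench). Turns with the hood; its z is the top's outward normal there. The place to press. As it goes down it also moves about as far toward the front. Fully open, the top looks backward (+x), 55 mm behind the hinge axis.
- hood_lip (a point): Middle of the hood's lower front edge, 87 mm before and 3.5 mm below the hinge axis at joint 0; turns with the hood, which is 81 x 138 x 63 mm. Its smooth top is flat from 22 to 67 mm before the hinge axis and 100 mm wide; to push it shut from behind, push about 52 mm from the hinge. Fully open, the hood reaches 172 mm above the bench and a steel latch prong stands 18 mm out of this lip toward the well.
- sample (a joint): How far the sample vial stands proud of its seat, m: 0 = fully home on the bottom of its well. It starts 10 to 16 mm proud. It slides straight up and down in a snug ring: 4 N of friction plus a little damping, and it stays where it is left.
- sample_cap (a point): Centre of the top face of the sample vial's white cap; moves with the vial. The vial is upright, 18 mm across, in the round well under the hood, 47 mm before the hinge axis on the middle line. Home, the cap's top is 111 mm above the bench; the grey ring round it is 81 mm high. Reached only with the hood open.
- dropper_bottle: Brown dropper bottle with a black teat, 35 mm across, 106 mm high, loose, standing to the right of the photometer. Origin at the centre of its underside. To be left alone.
- lab_timer: Small white digital timer, 39 x 68 x 62 mm, loose, standing to the left of the photometer near its back. Origin at the centre of its underside. To be left alone.
- petri_dish: Petri dish, 64 mm across, 15 mm high, loose, lying to the left of the photometer, beside its hood. Origin at the centre of its underside. To be left alone.

How it is judged:
On the way, in this order (a step that is already met when the one before it is completed fails the run):
1. the hood has sprung fully open (value of joint photometer_b_hood above 1.3 rad), for 0.2 s.
2. the vial is pushed home while the hood is open (value of joint sample below 0.0015 m and value of joint photometer_b_hood above 1 rad), for 0.2 s.
3. the hood is shut (value of joint photometer_b_hood below 0.05 rad), for 0.2 s.
At the end, for the whole second after the job is handed in: The hood is latched shut and at rest (hood joint between 0.01 and 0.05 rad) with nothing touching it, the vial is home (within 1.5 mm of its seat), and the bottle, timer and dish are within 30 mm of where they stood (value of joint photometer_b_hood between 0.01 and 0.05 rad and velocity of joint photometer_b_hood between -0.02 and 0.02 rad/s and value of joint sample below 0.0015 m and distance of each of dropper_bottle, lab_timer, petri_dish from where it was at the start of the episode below 0.03 m).
It fails at once if the vial is pulled up out of its well (more than 20 mm proud) (value of joint sample above 0.02 m).
It fails at once if a bystander is carried off or knocked away (moved more than 30 mm) (distance of any of dropper_bottle, lab_timer, petri_dish from where it was at the start of the episode above 0.03 m).
It fails at once if a bystander is tipped over (angle between any of dropper_bottle, lab_timer, petri_dish's own z axis and vertical above 0.5 rad).
It also fails if it takes over 54 s, if anything falls off the work surface, if the arm or the gripper's body presses on something with over 40 N, if the wrist force passes 120 N, or if a joint passes its speed limit or range.

## Working session

There is one attempt and no reset: what is moved stays moved. The work goes in short steps, Python scripts to look and compute and a shell command to move; the robot and the scene stay as the last step left them, time stands still between calls to the robot, and variables do not carry over. Pictures are saved under pics/ and viewed, at most 10 in all, crops included, and the job is handed in when it is done.

```bash
mkdir -p pics; ls; python3 - <<'E'
from rig import robot,camera,camera_info
import cv2,numpy as np
for n in("side","top"):
    p,d=camera(n);np.savez(f"{n}0.npz",p=p,d=d);cv2.imwrite(f"pics/{n}0.png",p[:,:,::-1]);print(n,camera_info(n),(d>0).mean())
o=robot.get_obs();print(o)
E
```

```text
pics
side {'vertical_fov': 42.67633069416992, 'cx': 317.22215248862, 'cy': 235.0284118933818, 'world_from_camera': array([[ 0.94737051,  0.24777385, -0.20272452,  0.65752233],
       [ 0.31972489, -0.70006835,  0.63849848, -0.42118823],
       [ 0.01628221, -0.6697107 , -0.74244358,  0.76307837],
       [ 0.        ,  0.        ,  0.        ,  1.        ]])} 0.996064453125
top {'vertical_fov': 50.21747220195888, 'cx': 316.9917288536186, 'cy': 238.5741554372758, 'world_from_camera': array([[ 0.00410263, -0.9893531 ,  0.14547719,  0.35406532],
       [-0.99968458, -0.0076623 , -0.02391705,  0.14806568],
       [ 0.0247771 , -0.14533318, -0.98907248,  1.00703263],
       [ 0.        ,  0.        ,  0.        ,  1.        ]])} 0.9960774739583333
{'time': 0.1, 'q': array([ 1.04246855e+00,  5.28393626e-01,  1.43377005e+00, -4.34477099e-05,
        1.18139352e+00, -1.78500315e-01]), 'joint_velocities': array([-0.0009997 , -0.0011153 , -0.00327206, -0.00166451,  0.00194784,
       -0.00067328]), 'joint_torque': array([-4.32365305e-04, -4.40987849e+01, -1.77150232e+01,  6.34769560e-02,
        5.33719675e-02, -5.25400310e-05]), 'position': array([0.21387491, 0.58660541, 0.24065821]), 'tool_rot': array([ 1.74014959e-01,  9.84742519e-01, -9.28514165e-04, -3.21118208e-04]), 'ft_force': array([-0.29463094, -0.16439675,  0.29942959]), 'moment': array([-0.06995073, -0.04430051, -0.02770758]), 'grip_force': 0.0, 'grip_width': 0.0867566091771319}
```

View pics/top0.png

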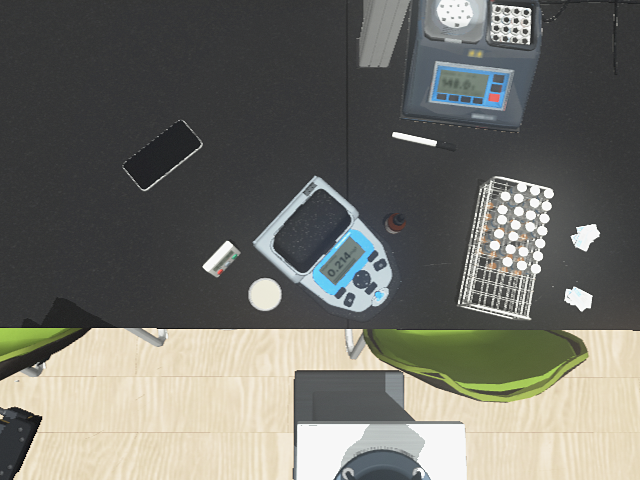

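View pics/side0.png

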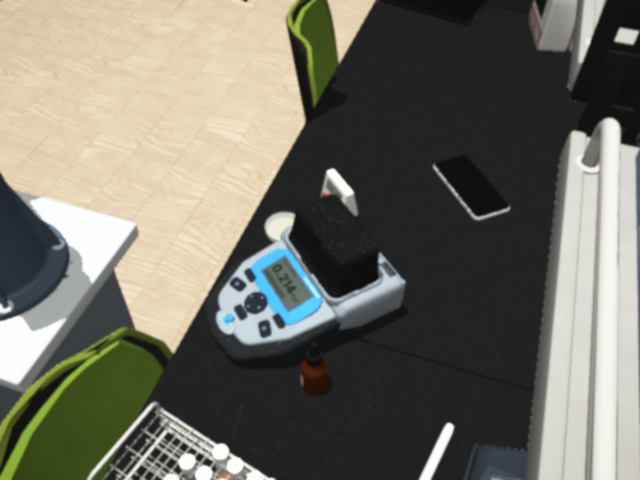

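The top view shows the photometer with its hood centred near (312,230) px and its key end at (385,290). The dish is at (265,294), the timer at (221,258) and the bottle at (395,222). In the side view the hood is near (335,245) and the bottle at (314,372).

```bash
cat > h.py <<'E'
import numpy as np,cv2
from rig import robot,camera,camera_info
def pts(n,d):
    i=camera_info(n);f=240/np.tan(np.radians(i["vertical_fov"]/2))
    v,u=np.mgrid[:480,:640]
    c=np.stack([(u-i["cx"])/f*d,(v-i["cy"])/f*d,d],-1);T=i["world_from_camera"]
    return c@T[:3,:3].T+T[:3,3]
E
python3 - <<'E'
from h import *
for n in("top","side"):
    z=np.load(n+"0.npz");P=pts(n,z["d"]);p=z["p"].astype(int)
    roi=np.zeros((480,640),bool)
    if n=="top": roi[170:325,195:412]=1
    else: roi[165:395,200:410]=1
    def rect(m,l):
        m&=roi
        k,lab,st,_=cv2.connectedComponentsWithStats(m.astype(np.uint8))
        j=1+np.argmax(st[1:,4]);m=lab==j
        q=P[m];r=cv2.minAreaRect((q[:,:2]*1000).astype(np.float32));print(n,l,m.sum(),np.round(r[0],1),np.round(r[1],1),round(r[2],1),"z med",np.median(q[:,2]).round(4))
        return q
    Z=P[...,2]
    rect((Z>.136)&(Z<.152),"hoodtop")
    rect((Z>.07)&(Z<.084),"casetop")
    rect((Z>.02)&(Z<.16),"all")
    off=P[roi&(abs(Z)<.012)];print("bench z",np.median(off[:,2]))
    if n=="top":
        for l,(a,b,c,e) in dict(bottle=(205,240,380,410),timer=(238,280,200,242),dish=(275,313,246,284)).items():
            s=P[a:b,c:e].reshape(-1,3);s=s[s[:,2]>(.008)];print(l,s[:,:2].min(0),s[:,:2].max(0),s[:,2].max())
E
```

```text
top hoodtop 2850 [505.  139.2] [ 69.8 126.9] 48.5 z med 0.1441
top casetop 2238 [506.1 140.6] [128.2 179.8] 48.5 z med 0.0769
top all 12482 [460.8  89.2] [267.6 180.1] 48.6 z med 0.0683
bench z 0.0002461168776557443
bottle [ 0.35406532 -0.04138821] [0.54644192 0.14806568] 1.0070326311336055
timer [0.35406532 0.14806568] [0.49585762 0.33841826] 1.0070326311336055
dish [0.35406532 0.14806568] [0.42249242 0.25658224] 1.0070326311336055
side hoodtop 3366 [508.4 135.5] [ 69.6 128.4] 48.2 z med 0.144
side casetop 2117 [509.9 137.9] [125.9 180.3] 49.4 z med 0.0773
side all 21922 [490.8 127. ] [363.2 238.5] 71.5 z med 0.062
bench z 6.1811810957213e-05
```

```bash
python3 -m handwheel '{"hand":[0,0,0,0,0,0,0,0,0,0,0,0],"translation":[[20,-30,5],[40,-60,10],[60,-100,10],[80,-140,10],[100,-175,10],[120,-210,10],[140,-240,10],[160,-270,10],[180,-300,10],[200,-330,10],[210,-350,10],[210,-350,10]],"turn":[[0,0,-0.1],[0,0,-0.2],[0,0,-0.3],[0,0,-0.4],[0,0,-0.5],[0,0,-0.6],[0,0,-0.7],[0,0,-0.8],[0,0,-0.9],[0,0,-1.0],[0,0,-1.1],[0,0,-1.1]]}' 10
```

```text
time: 1.1
position: [0.4265, 0.2338, 0.2514]
tool_rot: [0.666, 0.746, -0.0, 0.001]
ft_force: [-0.4, 0.9, -0.7]
grip_width: 0.0153
grip_force: 0.0
```

```bash
python3 -m handwheel '{"hand":[0,0,0,0,0,0,0,0,0,0],"translation":[[10,-20,0],[20,-40,0],[30,-60,0],[40,-80,0],[50,-100,0],[60,-115,0],[66,-118,0],[66,-118,-10],[66,-118,-20],[66,-118,-20]],"turn":[[0,0,-0.1],[0,0,-0.2],[0,0,-0.3],[0,0,-0.4],[0,0,-0.5],[0,0,-0.6],[0,0,-0.7],[0,0,-0.8],[0,0,-0.846],[0,0,-0.846]]}'; python3 -c "
from h import *
o=robot.get_obs();print(o['time'],o['position'],o['tool_rot'],o['q'],o['ft_force'])
for n in('top','side'):
    p,d=camera(n);np.savez(n+'1.npz',p=p,d=d)
    cv2.imwrite(f'pics/{n}1.png',p[120:360,170:490,::-1].repeat(2,0).repeat(2,1))"
```

```text
time: 1.93
position: [0.4884, 0.1196, 0.2297]
tool_rot: [0.912, 0.411, -0.002, -0.001]
ft_force: [-0.9, -0.3, -0.4]
grip_width: 0.0004
grip_force: 0.0
1.9333 [0.48843796 0.11961509 0.22972805] [ 0.91180465  0.41061723 -0.00213244 -0.00110387] [1.73994139e-02 3.82157937e-01 1.74444088e+00 4.05150390e-04
 1.01978390e+00 7.41718424e-01] [-0.89899107 -0.32280947 -0.35180777]
```

View pics/side1.png

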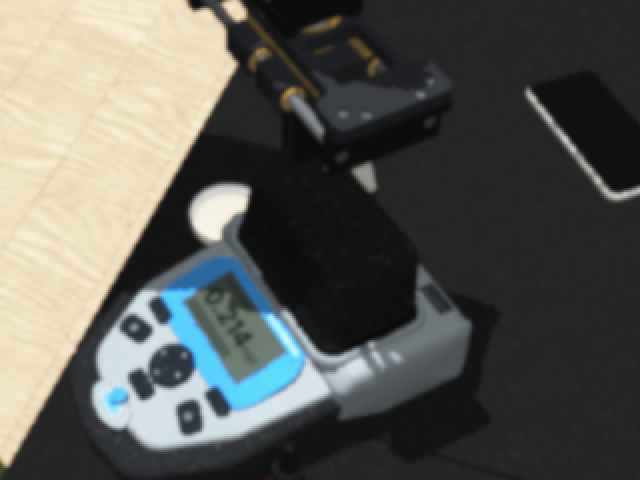

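The crop shows the closed gripper over the hood (hood top about (330,210) px in the crop), with its long side along the hood's width as planned. Now I'll press down.

```bash
python3 -m handwheel '{"hand":[0,0,0,0,0,0,0],"translation":[[0,0,-25],[0,0,-45],[0,0,-58],[0,0,-62],[0,0,-65],[0,0,-68],[0,0,-68]],"turn":[[0,0,0],[0,0,0],[0,0,0],[0,0,0],[0,0,0],[0,0,0],[0,0,0]]}'
```

```text
time: 2.62
position: [0.4908, 0.1194, 0.1641]
tool_rot: [0.912, 0.411, 0.001, 0.0]
ft_force: [0.1, 0.1, 1.7]
grip_width: 0.0005
grip_force: 0.2
```

```bash
python3 -m handwheel '{"hand":[0,0,0,0,0],"translation":[[0,0,-2],[0,0,-4],[0,0,-6],[0,0,-6],[0,0,-6]],"turn":[[0,0,0],[0,0,0],[0,0,0],[0,0,0],[0,0,0]]}'
```

```text
time: 3.03
position: [0.4906, 0.1188, 0.16]
tool_rot: [0.912, 0.411, 0.001, 0.001]
ft_force: [-4.5, -2.1, 15.8]
grip_width: 0.0004
grip_force: 8.2
```

```bash
python3 -m handwheel '{"hand":[0,0,0,0,0,0,0,0,0,0,0,0],"translation":[[0,0,35],[0,0,70],[0,0,85],[0,0,85],[0,0,85],[0,0,85],[0,0,85],[0,0,85],[0,0,85],[0,0,85],[0,0,85],[0,0,85]],"turn":[[0,0,0],[0,0,0],[0,0,0],[0,0,0],[0,0,0],[0,0,0],[0,0,0],[0,0,0],[0,0,0],[0,0,0],[0,0,0],[0,0,0]]}'
python3 -m handwheel '{"hand":[0,0,0,0,0,0,0,0,0,0,0],"translation":[[-20,-20,0],[-35,-40,0],[-35,-40,0],[-35,-40,0],[-35,-40,0],[-35,-40,0],[-35,-40,0],[-35,-40,0],[-35,-40,0],[-35,-40,0],[-35,-40,0]],"turn":[[0,0,0],[0,0,0],[0,0,0],[0,0,0],[0,0,0],[0,0,0],[0,0,0],[0,0,0],[0,0,0],[0,0,0],[0,0,0]]}'
python3 -c "
from h import *
for n in('top','side'):
    p,d=camera(n);np.savez(n+'2.npz',p=p,d=d)
    cv2.imwrite(f'pics/{n}2.png',p[120:360,170:490,::-1].repeat(2,0).repeat(2,1))"
```

```text
time: 4.03
position: [0.4901, 0.1191, 0.2423]
tool_rot: [0.912, 0.41, -0.0, -0.0]
ft_force: [-0.4, -0.1, -0.8]
grip_width: 0.0004
grip_force: 0.0
time: 4.95
position: [0.4552, 0.0793, 0.2425]
tool_rot: [0.912, 0.411, -0.0, -0.0]
ft_force: [0.5, -0.3, -0.1]
grip_width: 0.0006
grip_force: 0.0
```

View pics/side2.png

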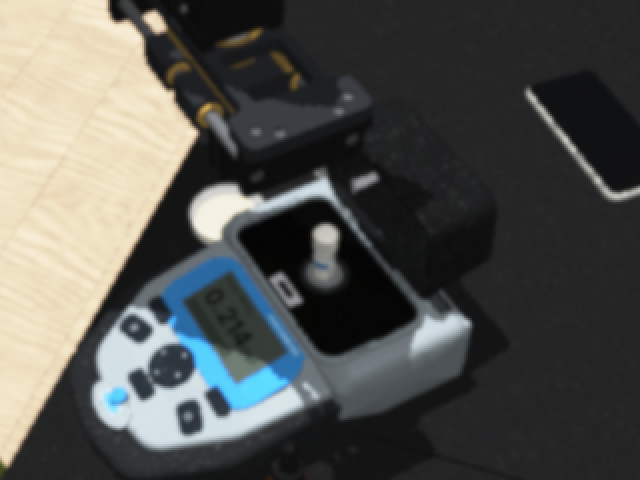

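The hood is open and upright. The vial's white cap is at about (326,232) in the crop, i.e. (333,236) in the full frame, and the prong is at (365,182) in the crop. I'll measure the cap from depth.

```bash
python3 - <<'E'
from h import *
u=np.array([.6626,.749]);l=np.array([-.749,.6626]);O=np.array([462.5,87.8])
for n in("side","top"):
    z=np.load(n+"2.npz");P=pts(n,z["d"])*1000;q=P.reshape(-1,3)
    a=(q[:,:2]-O)@u;b=(q[:,:2]-O)@l
    s=(abs(a-62)<22)&(abs(b)<22)&(q[:,2]>90)&(q[:,2]<135)
    c=q[s];print(n,s.sum())
    if s.sum():
        t=c[:,2]>np.percentile(c[:,2],90)-4;print("ztop",np.percentile(c[:,2],[50,90,98]),"xy mid",(c[t,:2].min(0)+c[t,:2].max(0))/2,"mean",c[t,:2].mean(0),"a,b",a[s][t].min(),a[s][t].max(),b[s][t].min(),b[s][t].max())
    s=(a>62)&(a<200)&(abs(b)<75)&(q[:,2]>135)&(q[:,2]<185);print("hood a,b,z",[np.percentile(v[s],[1,50,99]).round() for v in(a,b,q[:,2])] if s.sum() else 0)
E
```

```text
side 257
ztop [116.21307392 123.32414832 124.90101827] xy mid [504.62390443 132.66176312] mean [504.96344953 132.10856172] a,b 53.40365867432316 70.5103414672642 -10.310410912592904 8.143544121312482
hood a,b,z [array([ 88., 129., 160.]), array([-70., -24.,  53.]), array([137., 165., 174.])]
top 42
ztop [122.68526735 124.83257367 126.91583694] xy mid [500.87156693 139.86138394] mean [500.94351772 139.78397235] a,b 57.85011461962473 69.91740770265231 -0.18719933770808167 10.553434821438787
hood a,b,z [array([ 91., 129., 161.]), array([-60.,   5.,  68.]), array([155., 166., 173.])]
```

```bash
python3 -m handwheel '{"hand":[0,0,0,0,0,0,0,0,0,0],"translation":[[20,22,0],[40,45,0],[47,54,0],[47,54,0],[47,54,-30],[47,54,-60],[47,54,-80],[47,54,-90],[47,54,-95],[47,54,-95]],"turn":[[0,0,0],[0,0,0],[0,0,0],[0,0,0],[0,0,0],[0,0,0],[0,0,0],[0,0,0],[0,0,0],[0,0,0]]}'
```

```text
time: 5.88
position: [0.5014, 0.1326, 0.1469]
tool_rot: [0.912, 0.41, -0.001, -0.0]
ft_force: [-0.7, -0.0, 0.7]
grip_width: 0.0007
grip_force: 0.0
```

```bash
python3 -m handwheel '{"hand":[0,0,0,0,0,0,0,0,0,0],"translation":[[1,1,-2],[1,1,-4],[1,1,-6],[1,1,-8],[1,1,-10],[1,1,-12],[1,1,-14],[1,1,-16],[1,1,-16],[1,1,-16]],"turn":[[0,0,0],[0,0,0],[0,0,0],[0,0,0],[0,0,0],[0,0,0],[0,0,0],[0,0,0],[0,0,0],[0,0,0]]}'
```

```text
time: 6.72
position: [0.5035, 0.1342, 0.1314]
tool_rot: [0.912, 0.41, 0.0, 0.0]
ft_force: [1.0, 0.5, 2.5]
grip_width: 0.0002
grip_force: 1.0
```

```bash
python3 -m handwheel '{"hand":[0,0,0,0,0,0],"translation":[[0,0,-1],[0,0,-2],[0,0,-3],[0,0,-3],[0,0,-3],[0,0,-3]],"turn":[[0,0,0],[0,0,0],[0,0,0],[0,0,0],[0,0,0],[0,0,0]]}'
```

```text
time: 7.22
position: [0.5037, 0.1342, 0.1304]
tool_rot: [0.912, 0.41, 0.001, 0.0]
ft_force: [-1.5, -1.0, 16.7]
grip_width: 0.0003
grip_force: 8.1
```

```bash
python3 -m handwheel '{"hand":[0,0,0,0,0,0,0,0,0,0,0,0],"translation":[[0,0,30],[0,0,65],[0,0,100],[0,0,110],[0,0,110],[20,22,110],[40,45,110],[60,68,110],[80,90,110],[86,97,110],[86,97,110],[86,97,110]],"turn":[[0,0,0],[0,0,0],[0,0,0],[0,0,0],[0,0,0],[0,0,0],[0,0,0],[0,0,0],[0,0,0],[0,0,0],[0,0,0],[0,0,0]]}'
python3 -c "
from h import *
for n in('top','side'):
    p,d=camera(n);np.savez(n+'3.npz',p=p,d=d)
    cv2.imwrite(f'pics/{n}3.png',p[120:360,170:490,::-1].repeat(2,0).repeat(2,1))
z=np.load('side3.npz');q=pts('side',z['d']).reshape(-1,3)*1000
a=(q[:,:2]-[462.5,87.8])@[.6626,.749];b=(q[:,:2]-[462.5,87.8])@[-.749,.6626]
s=(abs(a-62)<22)&(abs(b)<22)&(q[:,2]>90)&(q[:,2]<135);print(np.percentile(q[s,2],[50,90,98]))
"
```

```text
time: 8.22
position: [0.5872, 0.2306, 0.2361]
tool_rot: [0.912, 0.411, -0.003, -0.0]
ft_force: [-1.4, -0.3, -0.2]
grip_width: 0.0005
grip_force: 0.0
[108.96050105 112.27674115 113.30675319]
```

View pics/side3.png

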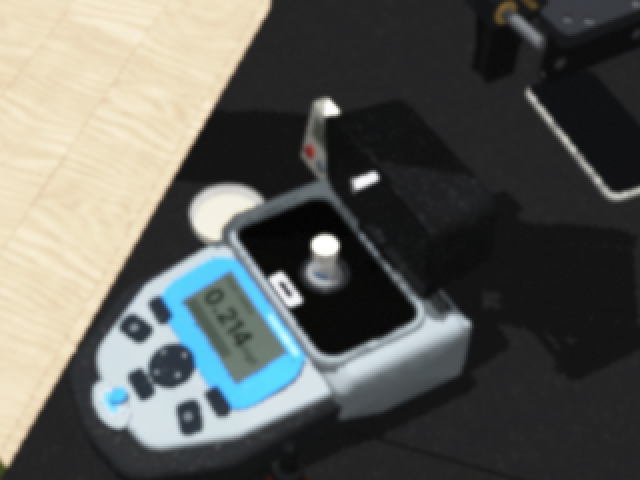

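The cap (324,245 in the crop) now sits low at about 111–112 mm, so the vial is home. The hood is still upright, and the timer and dish haven't moved. Next I'll go down behind the hood and compute the closing arc.

```bash
python3 -m handwheel '{"hand":[0,0,0,0,0,0],"translation":[[0,0,-25],[0,0,-50],[0,0,-70],[0,0,-80],[0,0,-80],[0,0,-80]],"turn":[[0,0,0],[0,0,0],[0,0,0],[0,0,0],[0,0,0],[0,0,0]]}'
python3 - <<'E'
from h import *
p=robot.get_obs()['position']*1000;print(p)
H=np.array([534.7,169.4]);u=np.array([.6626,.749]);z0=p[2]
for t in (1.5,1.4,1.3,1.2,1.1,1,.9,.8,.7,.6,.5,.4,.3,.2,.1,0,-.034):
    c,s=np.cos(t),np.sin(t);x=-52*c+59.5*s+9.5;z=52*s+59.5*c+83.5+19
    print(t,np.round(np.r_[H+u*x-p[:2],z-z0]))
E
```

```text
time: 8.82
position: [0.5888, 0.2305, 0.1587]
tool_rot: [0.912, 0.41, -0.0, -0.0]
ft_force: [-0.2, -0.1, 0.4]
grip_width: 0.0006
grip_force: 0.0
[588.79527054 230.45933815 158.65647518]
1.5 [-11. -12.  -0.]
1.4 [-15. -17.   5.]
1.3 [-19. -21.  10.]
1.2 [-24. -27.  14.]
1.1 [-28. -32.  17.]
1 [-33. -37.  20.]
0.9 [-38. -43.  22.]
0.8 [-44. -49.  23.]
0.7 [-49. -55.  23.]
0.6 [-54. -61.  22.]
0.5 [-59. -67.  21.]
0.4 [-64. -72.  19.]
0.3 [-69. -78.  16.]
0.2 [-74. -83.  12.]
0.1 [-78. -88.   8.]
0 [-82. -93.   3.]
-0.034 [-84. -94.   2.]
```

```bash
python3 -m handwheel '{"hand":[0,0,0,0,0,0,0,0,0,0,0,0],"translation":[[-6,-6,0],[-11,-12,0],[-13,-15,2],[-15,-17,5],[-19,-21,10],[-22,-24,12],[-24,-27,14],[-28,-32,17],[-33,-37,20],[-38,-43,22],[-44,-49,23],[-44,-49,23]],"turn":[[0,0,0],[0,0,0],[0,0,0],[0,0,0],[0,0,0],[0,0,0],[0,0,0],[0,0,0],[0,0,0],[0,0,0],[0,0,0],[0,0,0]]}'
python3 -c "
from h import *
for n in('top','side'):
    p,d=camera(n)
    cv2.imwrite(f'pics/{n}4.png',p[120:360,170:490,::-1].repeat(2,0).repeat(2,1))
"
```

```text
time: 9.82
position: [0.5439, 0.1805, 0.1823]
tool_rot: [0.912, 0.41, -0.001, 0.001]
ft_force: [1.3, -0.1, 3.7]
grip_width: 0.0005
grip_force: 1.8
```

View pics/side4.png

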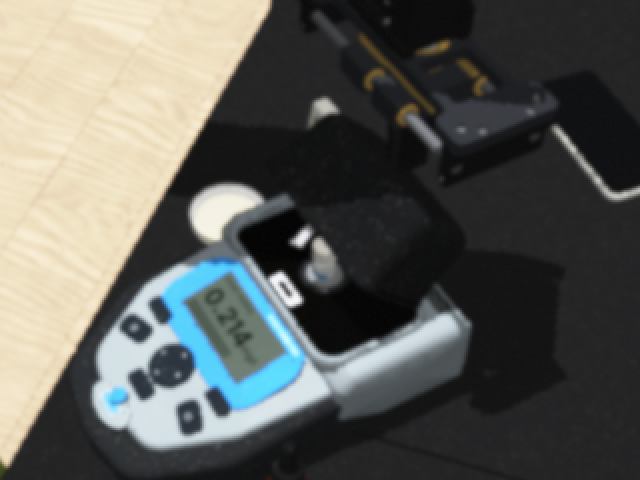

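The hood is about half shut, with the finger on its top near (430,170) in the crop, so the arc is working. I'll continue to the stop.

```bash
python3 -m handwheel '{"hand":[0,0,0,0,0,0,0,0,0,0,0,0],"translation":[[-5,-6,0],[-10,-12,-1],[-15,-18,-2],[-20,-23,-4],[-25,-29,-7],[-30,-34,-11],[-34,-39,-15],[-38,-44,-20],[-42,-48,-22],[-44,-50,-24],[-44,-50,-24],[-44,-50,-24]],"turn":[[0,0,0],[0,0,0],[0,0,0],[0,0,0],[0,0,0],[0,0,0],[0,0,0],[0,0,0],[0,0,0],[0,0,0],[0,0,0],[0,0,0]]}'
```

```text
time: 10.92
position: [0.5036, 0.1335, 0.1606]
tool_rot: [0.912, 0.41, 0.004, -0.0]
ft_force: [-0.6, 6.3, 19.8]
grip_width: 0.0005
grip_force: 10.2
```

```bash
python3 -m handwheel '{"hand":[0,0,0,0,0,0,0,0,0,0,0,0],"translation":[[0,0,-1],[0,0,-1],[0,0,10],[0,0,40],[0,0,80],[-20,-20,110],[-40,-40,110],[-60,-60,110],[-80,-80,110],[-100,-100,110],[-100,-100,110],[-100,-100,110]],"turn":[[0,0,0],[0,0,0],[0,0,0],[0,0,0],[0,0,0],[0,0,0],[0,0,0],[0,0,0],[0,0,0],[0,0,0],[0,0,0],[0,0,0]]}'
python3 -m handwheel '{"hand":[0,0,0,0,0,0,0,0,0,0,0,0],"translation":[[0,0,0],[0,0,0],[0,0,0],[0,0,0],[0,0,0],[0,0,0],[0,0,0],[0,0,0],[0,0,0],[0,0,0],[0,0,0],[0,0,0]],"turn":[[0,0,0],[0,0,0],[0,0,0],[0,0,0],[0,0,0],[0,0,0],[0,0,0],[0,0,0],[0,0,0],[0,0,0],[0,0,0],[0,0,0]]}'
python3 -c "
from h import *
for n in('top','side'):
    p,d=camera(n)
    cv2.imwrite(f'pics/{n}5.png',p[120:360,170:490,::-1].repeat(2,0).repeat(2,1))
    Z=pts(n,d)[...,2];print(n,np.median(Z[(Z>.136)&(Z<.152)]))
"
```

```text
time: 11.92
position: [0.3987, 0.0315, 0.2667]
tool_rot: [0.912, 0.409, -0.002, -0.001]
ft_force: [0.6, -1.0, 0.9]
grip_width: 0.0007
grip_force: 0.0
time: 12.92
position: [0.4011, 0.0321, 0.2676]
tool_rot: [0.912, 0.41, 0.0, 0.0]
ft_force: [-0.8, 0.2, 0.6]
grip_width: 0.0006
grip_force: 0.0
top 0.1440871170458859
side 0.144078417522841
```

View pics/side5.png

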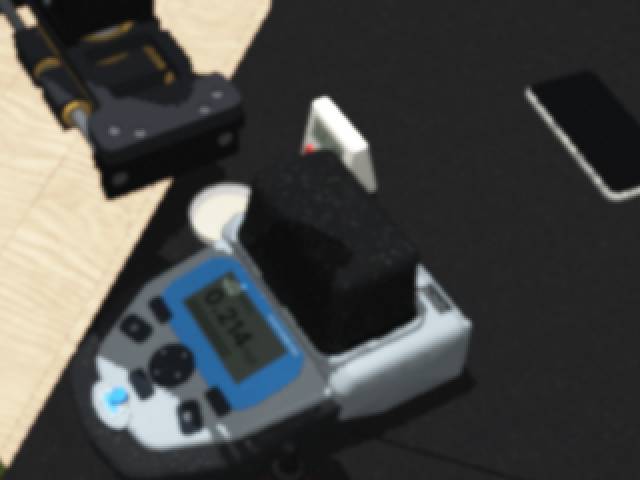

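The hood (330,250 in the crop) is shut and has stayed shut with the arm clear. Its top is at 144.1 mm, the same as at the start, and the timer and dish are in place.

```bash
python3 -c "
from rig import hand_in
print(hand_in())"
```

```text
the job is handed in; nothing more can be done
None
```

I opened the hood, pushed the vial home (cap top at about 111 mm), latched the hood shut again and handed the job in at about 13 s; the timer and dish hadn't moved, the arm never went near the bottle, and hand-in returned no verdict.

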